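# Fit the power pack under the station canopy and switch the layout on

### The arm

A 6-joint arm with a two-finger parallel gripper is mounted at the origin on the work surface. World frame = base frame: x ahead of the robot, y to its left, z up, the work surface at z = 0. Lengths are in m, angles in degrees, forces in N, time in s.
With the tool pointing down it reaches from about 0.25 to 0.725 m from the base axis. Payload 9.7 kg.
Tool frame: the origin (TCP) lies on the centre line of the jaws, within the pads' length; the fingertips stand bot.nose_length ahead of it and the grasp point (between the pads) lies 11 mm behind it (bot.nose_length is the distance from the TCP to the fingertips, in m); z points along the fingers, y is the line along which they close (so a half turn about z gives the same grasp; the last joint's range is limited). The gripper opens to 85 mm and grips with 20 to 120 N. Pads are 22 mm wide; open, the fingers measure 114 mm over their backs; the gripper's body (76 mm by 85 mm) begins 54 mm behind the grasp point. The pads swing forward as they close: fully open they stand 13 mm farther back than shut.
Start: joints at [0, 4.979, 10.078, 95.1, 0, 90], TCP at [0.55, -0, 0.239] pointing down, gripper open.
Joint ranges: [-179.16, 179.16], [-48.56, 103.87], [-65.8, 70.77], [-126.05, 130.52], [-82.76, 87.17], [-180, 180]. Speed limits (degrees/s): [127.2, 127.2, 147.25, 180, 180, 180].

### API

Orientations are given as [roll, pitch, yaw] about the fixed x, y, z axes, in that order (R = Rz(yaw) Ry(pitch) Rx(roll)).
In Python, from workcell import bot gives the robot as it stands. The module is installed in compiled form; this text tells all that it offers.
- The arm moves only by the shell command python3 -m inch 'ROWS' [OPENING] [FORCE]. ROWS is JSON, a list of rows, each a list of 4 numbers: the shift along the world's x, y, z in cm, then the turn about the world's z in degrees. A call has exactly 8 rows; each row is the pose to reach, as a shift and turn from the pose commanded when the call began; what a row does not reach only later rows make up. A row lasts 1/8 s, in which the tool goes at most 62.5 mm and 10.7 degrees, less where a joint would pass 70% of its speed; a pose out of reach is approached as far as the arm can. A call with a gripper value outside its range is refused whole. OPENING is the finger opening in cm, from 0 to 8.54, set as the call begins (- or left out, the last holds). The fingers move at their own pace and stop on an object; FORCE is the grip in N (left out, the last holds). Time passes only in rows, so rows that repeat a pose let the fingers close, or fill a call up. It gives the time, the measured TCP pose, the force, the opening and the grip force at its end, in the units of the state.
- bot.get_obs(): the state, without advancing time (a new reading comes with each control period).
- bot.camera(name): name is "scene" or "side" or "wrist"; returns a dict with "img" (480x640x3 uint8, red, green, blue), "fovy" (degrees; the focal length in pixels is half the picture's height over the tangent of half this angle, whatever the lens; pixels are square), "cx", "cy" (the principal point, pixels), "R" (3x3) and "t" (3): a world point X has camera coordinates R X + t; the wrist camera has in their place "mount" (4x4, takes a point from camera to tool coordinates, whose origin is the TCP and whose axes are the flange's). Camera axes: x right, y down, z forward; pixel columns grow to the right and rows downward; lengths in m; the calibration is good to about 2 mm. A picture is of the moment at which its call begins: read the wrist's pose just before it. There is no depth.
- bot.job_done(): hands the job in; it is judged then, once.
Trained networks look in a picture, given as the dict that the camera call returned (one of the last four; its "shot" number tells which), for a name from the list of things; names that differ only in an ending like _2 or _b are one class to them, and where a whole thing is asked for, a point or a joint stands for the part that bears it (a point fixed in the world has none). Each returns a list of dicts, best first, with "score" (0 to 1); they miss things now and then, are a little off and sometimes report something else, mostly with a low value. They report only what shows in the picture. A call takes as long as a camera call. They do not tell look-alikes from the thing itself.
- bot.find_in(thing, picture): "point" ([column, row] in pixels, amid what is visible of it).
- bot.landmark_of(thing, picture): "point" ([column, row] in pixels: a listed point, or the origin of a listed thing).
The state is a dict: "time": time; "q": joint angles; "qd": joint speeds; "joint_efforts": joint torques, N m; "ee_pos": TCP position; "tcp_rot": TCP orientation; "wrist_force": force on the tool from outside, world axes, zero at the start; "torque": the same for the moment, N m; "opening": finger opening in m; "grasp_force": force on a finger pad.
Only numpy, scipy, OpenCV 4.12 (cv2) and the standard library are available. Lean on these libraries where they do the work, as an engineer would, in place of code of your own. Each camera call takes 0.05 s, during which the arm holds its last target. There are 200 camera calls.

### The job

Pinch the two sprung tabs on the handle of the power pack to free it from its charger, bring it in under the station canopy from the robot's side and set it down on the deck at the left end of the lane, left as the robot faces it. From there slide it to the right along the deck by feel until it drops into the hidden well, see it fully home and let go; then throw the switch lever all the way over, away from the robot. Do not hit the station hard, and leave the other models where they are.

Things in the scene. Friction and masses are not known exactly. Their poses are not given: they have to be found in the camera images.
- pack_mid (a point): centre, half-way up, of the body of the loose grey plastic power pack (0.12 to 0.25 kg): a block 90 (x) x 60 (y) x 28 (z) mm. A 13 mm wide handle arm sticks out of its -x end as far as x = -106 mm, its underside 23 mm above the block's underside, with the two black tabs at its end. x points from the handle to the block's plain end, z up. It starts flat in the charger.
- pack_handle (a point): pinch point fixed in the pack midway between the tabs: 88 mm towards -x from pack_mid, 32 mm higher (46 mm above the block's underside); axes as pack_mid. The tabs are flat upright plates along x, 36 mm long, standing 2 to 60 mm above the block's underside, one on each side (y). The hand, closing along y, may lean back towards -x. Pinched hard (30 N), they also carry the pack.
- tab_l (a joint): how far the +y tab is pushed in, m: 0 free (outer face 19 mm from the middle, 38 mm over both) to 0.006 stopped solid (26 mm over both). Its spring takes 3 N at first, 7 N fully in. A barb at its foot, 2 to 8 mm above the block's underside, sticks out 5 mm and sits under a lip of the charger; fully in, it clears the lip by 2.5 mm.
- tab_r (a joint): the same for the -y tab. Both must be fully in for the pack to come out.
- charger: fixed black tray, 180 x 96 mm; origin on the table under the centre of the pack's block as it lies there, axes as the pack's. The pack lies on its floor, 8 mm above the table, between low rails (tops 18 mm above the table; 2.5 mm of play) and leaves straight upwards.
- charger_lips (a point): midway between the charger's two lips, at their top (24 mm above the table), 87 mm towards -x from its origin. The lips run 38 mm along x and reach from 20.5 to 40 mm either side of the middle.
- station: fixed model station, 510 (y) x 134 (x) mm, 185 mm tall, flat ribbed maroon roof; origin on the table under the middle of its lane. x points from the robot's side to the back wall, y to the left as the robot faces it. The lane runs along y under the roof and is open only to -x: a level stone deck, 22 mm above the table, from x = -62 to the back kerb's face at x = +48 mm. In front of it is bare table.
- lane_left (a point): centre of the pack's place at the left end of the lane, on the deck (22 mm above the table), axes as the station's: the block's +y side then touches the lane's end wall, which is 30 mm further left (wing, 60 mm high, x from -63 to 61 mm). The pack lies with its x along the station's x, handle to the robot's side, pack_mid 36 mm above the table. A few mm short of the wall is fine; the well is not here.
- lane_right (a point): the same at the right end, 200 mm to the right of lane_left. The unseen well lies between: 66 mm (y) x 97 mm (x, from 49 mm in front of the line lane_left to lane_right up to the kerb face 48 mm behind it), 16 mm deep, level floor. Its centre is 80 to 185 mm to the right of lane_left. In it the pack is level, pack_mid 20 mm above the table, handle still in front of the deck.
- canopy_edge (a point): middle of the lower front edge of the canopy: a fascia 6 mm thick, 510 mm long (y), stands here from 115 to 185 mm above the table, 70 mm in front of the lane's middle line. A hand holding the pack's handle upright would strike it, so the hand must lean back towards the robot some 25 to 45 degrees, fingers pointing down and away from the robot.
- switch (a joint): angle of the switch lever, rad: 0 leaning towards -x of switch_base (off), 1.0 fully over to +x (on). It stays where it is left; about 1 N at the tip moves it.
- switch_tip (a point): centre of the 26 mm ball at the tip of the switch lever, 80 mm from its hinge. The hinge runs along switch_base's y, 22 mm above the table over its origin; the lever leans 0.5 rad to -x at joint 0, 0.5 rad to +x at 1.0.
- switch_base: fixed grey block of the switch, 70 x 50 x 25 mm; origin at the centre of its underside, x roughly away from the robot, z up.
- coach_a_mid (a point): loose bystander: green model coach, 130 x 28 x 39 mm; its centre. Leave it alone.
- coach_b_mid (a point): loose bystander: dark maroon model coach, 130 x 28 x 39 mm; its centre. Leave it alone.
- bamboo_mid (a point): loose bystander: model bamboo grove on a round 90 mm base, 140 mm tall; point 50 mm up its axis. Leave it alone.
- kiosk_mid (a point): loose bystander: model shrine, 50 x 50 mm base, 88 mm tall; point 40 mm up its axis. Leave it alone.
There are look-alikes about, which are no part of the job. Leave any blue look-alike of the part that bears pack_mid alone.

How it is judged (in metres and radians):
On the way, in this order (a step that is already met when the one before it is completed fails the run):
1. the pack is free of the charger and lifted clear of it (z of pack_mid in the frame of charger above 0.06 m), for 0.1 s.
2. the pack rests on the deck under the canopy at the left end of the lane (its centre more than 75 mm left of the middle), not in the well (y of pack_mid in the frame of station above 0.075 m and x of pack_mid in the frame of station between -0.02 and 0.012 m and z of pack_mid in the frame of station between 0.031 and 0.041 m and angle between pack_mid's own z axis and vertical below 0.12 rad), for 0.2 s.
3. the pack has dropped into the well, level and fully home (z of pack_mid in the frame of station between 0.012 and 0.0235 m and x of pack_mid in the frame of station between -0.012 and 0.01 m and y of pack_mid in the frame of station between -0.11 and 0.11 m and angle between pack_mid's own z axis and vertical below 0.06 rad), for 0.2 s.
4. the switch lever is thrown over (value of joint switch above 0.85 rad), for 0.1 s.
At the end, for the whole second after the job is handed in: The pack lies released and at rest in the well under the canopy, level within 0.06 rad and fully home within 3.5 mm (pack_mid less than 23.5 mm above the table, within the lane), and the switch lever stands at more than 0.85 rad (all of step 3 and linear speed of pack below 0.02 m/s and contact force between the fingers and pack below 0.1 N and value of joint switch above 0.85 rad); the robot touches nothing.
It fails at once if another model is shifted by more than 20 mm (distance of any of coach_a_mid, coach_b_mid, bamboo_mid, kiosk_mid from where it was at the start of the episode above 0.02 m).
It fails at once if the station is hit hard (more than 50 N) (contact force between station and anything else above 50 N).
It also fails if it takes over 72 s, if anything falls off the work surface, if the arm or the gripper's body presses on something with over 40 N, if the wrist force passes 120 N, or if a joint passes its speed limit or range.

## Working session

There is one attempt and no reset: what is moved stays moved. The work goes in short steps, Python scripts to look and compute and a shell command to move; the robot and the scene stay as the last step left them, time stands still between calls to the robot, and variables do not carry over. Pictures are saved under pics/ and viewed, at most 10 in all, crops included, and the job is handed in when it is done.

```bash
mkdir -p pics; ls; cat > h.py <<'E'
import numpy as np, cv2
from workcell import bot
from scipy.spatial.transform import Rotation as Ro
def f(c): return 240/np.tan(np.radians(c["fovy"])/2)
def save(c,n): cv2.imwrite("pics/"+n,c["img"][:,:,::-1])
def ray(c,p):
    d=np.array([(p[0]-c["cx"])/f(c),(p[1]-c["cy"])/f(c),1.])
    R=np.array(c["R"]);t=np.array(c["t"])
    return -R.T@t, R.T@d
def atz(c,p,z):
    o,d=ray(c,p); return o+d*(z-o[2])/d[2]
def tri(L):
    A=0;b=0
    for c,p in L:
        o,d=ray(c,p); d=d/np.linalg.norm(d);P=np.eye(3)-np.outer(d,d);A=A+P;b=b+P@o
    return np.linalg.solve(A,b)
def proj(c,X):
    x=np.array(c["R"])@X+np.array(c["t"]);return np.array([c["cx"],c["cy"]])+f(c)*x[:2]/x[2]
E
python3 - <<'E'
from h import *
o=bot.get_obs()
for k,v in o.items(): print(k,np.round(v,3))
print(bot.nose_length)
for n in ["scene","side"]:
    c=bot.camera(n);save(c,n+"0.png");print(n,c["fovy"],c["cx"],c["cy"],np.round(c["R"],3).tolist(),np.round(c["t"],3))
    for th in "pack_mid pack_handle charger charger_lips station lane_left lane_right canopy_edge switch_tip switch_base coach_a_mid bamboo_mid kiosk_mid".split():
        print(th,[(np.round(d["point"]).astype(int).tolist(),round(d["score"],2)) for d in bot.landmark_of(th,c)[:4]])
E
```

```text
pics
time 0.0
q [-1.0000e-03  5.0110e+00  1.0034e+01  9.5099e+01 -1.0000e-03  9.0001e+01]
qd [ 0.045 -0.021  0.002  0.037  0.03  -0.005]
joint_efforts [ 1.0000e-03 -5.2039e+01  4.6480e+01  1.6000e-02  0.0000e+00 -0.0000e+00]
ee_pos [ 0.55  -0.     0.239]
tcp_rot [-1.79924e+02  1.00000e-03  8.99990e+01]
wrist_force [-0.115 -0.346 -0.624]
torque [ 0.034  0.015 -0.013]
grasp_force 0.0
opening 0.086
0.008
scene 51.4024971127608 325.11492724233614 233.69368055770468 [[0.734, 0.679, 0.0], [0.509, -0.551, -0.661], [-0.448, 0.485, -0.751]] [-0.339 -0.19   1.497]
pack_mid [([243, 336], 0.93), ([174, 277], 0.92), ([460, 164], 0.54)]
pack_handle [([240, 293], 0.77), ([137, 256], 0.74)]
charger [([245, 342], 0.96)]
charger_lips [([240, 302], 0.84)]
station [([386, 293], 0.67)]
lane_left []
lane_right []
canopy_edge [([367, 249], 0.81)]
switch_tip [([400, 162], 0.65)]
switch_base [([398, 194], 0.95)]
coach_a_mid [([302, 256], 0.65)]
bamboo_mid [([459, 166], 0.59), ([245, 336], 0.37)]
kiosk_mid [([141, 376], 0.71)]
side 43.504829319734185 322.5614675761129 238.55018894136845 [[0.99, -0.139, 0.014], [-0.09, -0.714, -0.694], [0.107, 0.686, -0.72]] [-0.463  0.095  1.404]
pack_mid [([238, 384], 0.83), ([362, 362], 0.75)]
pack_handle [([197, 402], 0.66), ([331, 335], 0.6)]
charger [([363, 371], 0.6)]
charger_lips [([329, 343], 0.64)]
station [([327, 344], 0.57), ([399, 248], 0.55)]
lane_left [([313, 276], 0.25), ([325, 343], 0.24)]
lane_right []
canopy_edge [([377, 223], 0.85)]
switch_tip [([302, 150], 0.71), ([310, 180], 0.51)]
switch_base [([308, 179], 0.56)]
coach_a_mid [([313, 274], 0.88)]
bamboo_mid [([335, 129], 0.88)]
kiosk_mid [([349, 465], 0.71)]
```

View pics/scene0.png

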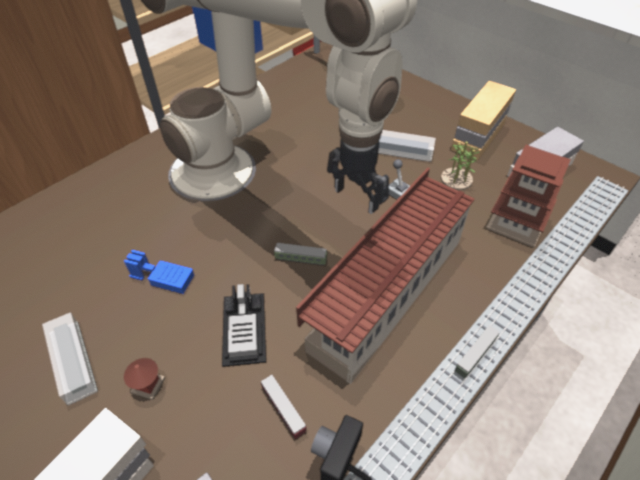

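View pics/side0.png

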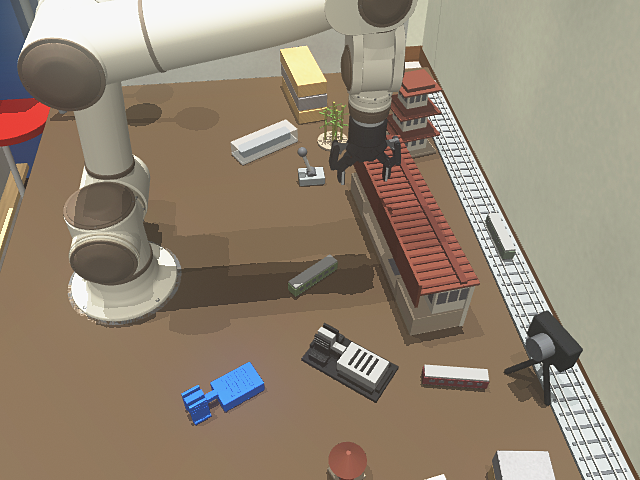

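```bash
cat > s1.py <<'E'
from h import *
a=bot.camera("scene");b=bot.camera("side")
def T(n,p,q):
    X=tri([(a,p),(b,q)]);print(n,np.round(X,4),np.round(proj(a,X)-p,1),np.round(proj(b,X)-q,1));return X
def near(n,c,p):
    r=[d["point"] for d in bot.landmark_of(n,c)]; r=[x for x in r if np.hypot(*(np.array(x)-p))<15]
    return np.array(r[0]) if r else None
for n,p,q in [("pack_mid",(243,336),(362,362)),("pack_handle",(240,293),(331,335)),("charger",(245,342),(363,371)),("charger_lips",(240,302),(329,343)),("canopy_edge",(367,249),(377,223)),("switch_tip",(400,162),(302,150)),("switch_base",(398,194),(308,179)),("coach_a_mid",(302,256),(313,274)),("kiosk_mid",(141,376),(349,465)),("bamboo_mid",(459,166),(335,129))]:
    P=near(n,a,p);Q=near(n,b,q)
    if P is not None and Q is not None: T(n,P,Q)
    else: print(n,P,Q)
for n,p in [("roof front-left",(300,318)),("roof front-right",(428,178))]: print(n,atz(a,p,.185))
for n,p in [("roof front-left",(421,289)),("roof back-left",(478,281)),]: print(n,atz(b,p,.185))
cv2.imwrite("pics/roof.png",cv2.resize(np.hstack([a["img"][150:390,280:480],b["img"][100:340,300:500]])[:,:,::-1],(800,480)))
E
python3 s1.py
```

```text
pack_mid [ 0.5026 -0.3064  0.0136] [ 0.1 -0.3] [0.2 0.3]
pack_handle [ 0.4403 -0.261   0.0571] [ 0.2 -0.7] [0.4 0.7]
charger [ 5.098e-01 -3.134e-01  5.000e-04] [ 0.1 -0.4] [0.2 0.4]
charger_lips [ 0.4439 -0.2646  0.0428] [ 0.1 -0.2] [0.1 0.2]
canopy_edge [0.5879 0.0023 0.1078] [-0.4  1.5] [-0.6 -1.4]
switch_tip [399.8 165.6] None
switch_base [ 0.4715  0.3116 -0.0055] [ 0. -0.] [0. 0.]
coach_a_mid [ 0.438  -0.0605  0.0275] [ 0.  -0.1] [0.  0.1]
kiosk_mid [141.8 375.4] None
bamboo_mid [0.5639 0.4464 0.0639] [-0.5  1.6] [-0.4 -1.6]
roof front-left [ 0.64104932 -0.26375076  0.185     ]
roof front-right [0.59249593 0.22387779 0.185     ]
roof front-left [ 0.6194761  -0.26128317  0.185     ]
roof back-left [ 0.73524695 -0.25595837  0.185     ]
```

View pics/roof.png

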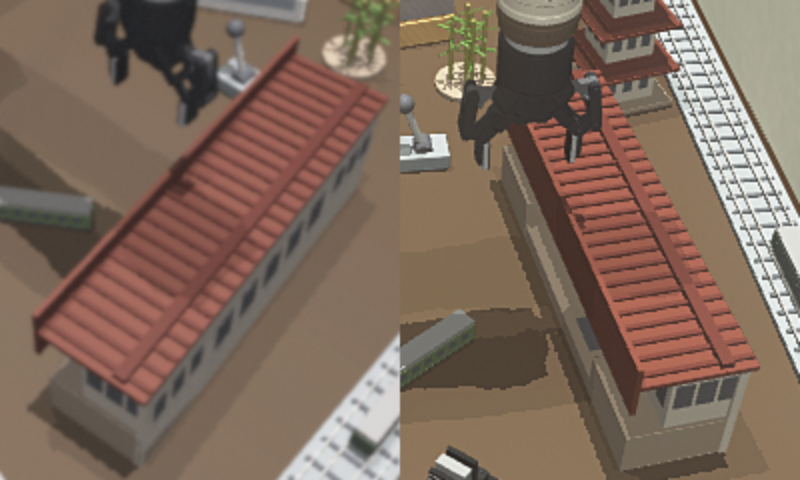

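```bash
cat > fit.py <<'E'
from h import *
from scipy.optimize import least_squares
def pose(p,X):
    c,s=np.cos(p[2]),np.sin(p[2]); return np.array([p[0]+c*X[0]-s*X[1],p[1]+s*X[0]+c*X[1],X[2]])
def fit(obs,p0):
    g=lambda p:np.concatenate([proj(c,pose(p,X))-q for c,X,q in obs])
    r=least_squares(g,p0,loss="soft_l1",f_scale=2.)
    print(np.round([r.x[0],r.x[1],np.degrees(r.x[2])],4));print(np.round(g(r.x).reshape(-1,2),1).tolist());return r.x
E
cat > s2.py <<'E'
from fit import *
a=bot.camera("scene");b=bot.camera("side")
def near(n,c,p):
    r=[d["point"] for d in bot.landmark_of(n,c)]; r=[x for x in r if np.hypot(*(np.array(x)-p))<15]
    return np.array(r[0]) if r else None
o=[]
for n,X,p,q in [("pack_mid",(0,0,.022),(243,336),(362,362)),("pack_handle",(-.088,0,.054),(240,293),(331,335)),("charger",(0,0,0),(245,342),(363,371)),("charger_lips",(-.087,0,.024),(240,302),(329,343))]:
    for c,z in ((a,p),(b,q)):
        P=near(n,c,z)
        if P is not None:o.append((c,X,P))
print("charger");fit(o,[.51,-.31,-.63])
o=[(a,(-.073,-.255,.185),(299,310)),(a,(-.073,-.255,.115),(299,326)),(a,(-.073,.255,.185),(429,171)),(a,(.061,.255,.185),(472.5,198.5)),(a,(.061,-.255,.185),(354,351)),
(b,(-.073,-.255,.185),(418.5,288)),(b,(-.073,-.255,.115),(418,304)),(b,(.061,-.255,.185),(478.5,283))]
for c,z in ((a,(367,249)),(b,(377,223))):
    P=near("canopy_edge",c,z)
    if P is not None:o.append((c,(-.07,0,.115),P))
print("station");fit(o,[.66,0,0])
o=[]
for n,X,p,q in [("switch_tip",(-.08*np.sin(.5),0,.022+.08*np.cos(.5)),(400,162),(302,150)),("switch_base",(0,0,0),(398,194),(308,179))]:
    for c,z in ((a,p),(b,q)):
        P=near(n,c,z)
        if P is not None:o.append((c,X,P))
print("switch");fit(o,[.47,.31,0])
E
python3 s2.py
```

```text
charger
[  0.5083  -0.3106 -38.5653]
[[0.3, -1.9], [1.1, -0.5], [-0.4, 0.6], [-0.5, 0.5], [-0.1, -1.2], [-1.0, 1.5], [1.3, 0.4], [1.0, 0.6]]
station
[6.6730e-01 5.1000e-03 5.7351e+00]
[[-3.9, -1.0], [-2.3, 2.0], [-2.3, -3.0], [4.3, -7.7], [-1.5, -4.1], [2.1, -1.2], [-1.9, 4.9], [6.2, -8.1], [3.0, 1.3], [5.7, -0.8]]
switch
[  0.4784   0.2952 -37.7879]
[[1.4, -0.0], [-3.2, 0.4], [0.2, -0.9], [1.5, 2.8]]
```

```bash
python3 -m inch '[[0,0,6,0],[6,0,12,0],[12,0,18,0],[18,0,18,0],[24,0,18,0],[30,0,18,0],[36,0,18,0],[36,0,18,0]]' ; python3 -c "
from h import *
o=bot.get_obs();print(o['time'],np.round(o['q'],1),o['ee_pos'],o['tcp_rot'])"
```

```text
time: 4.3
ee_pos: [0.6984, -0.0, 0.375]
tcp_rot: [177.7, -0.0, 90.0]
wrist_force: [1.2, -1.0, 0.1]
opening: 0.0852
grasp_force: 0.0
4.3 [ -0.   38.5  70.7 119.9   0.   90. ] [ 6.98388302e-01 -1.18354481e-05  3.74995576e-01] [ 1.77661702e+02 -1.58319559e-03  8.99993174e+01]
```

```bash
python3 -m inch '[[6,0,0,0],[12,0,0,0],[18,0,0,0],[24,0,0,0],[30,0,0,0],[36,0,0,0],[42,0,0,0],[48,0,0,0]]' ; python3 -c "
from h import *
o=bot.get_obs();print(o['time'],np.round(o['q'],1))"
```

```text
time: 5.3
ee_pos: [0.8252, -0.0, 0.2439]
tcp_rot: [174.4, 0.0, 90.0]
wrist_force: [0.5, -0.2, 0.2]
opening: 0.0855
grasp_force: 0.0
5.3 [ -0.   48.8  70.7 106.3  -0.   90. ]
```

```bash
python3 -m inch '[[-6,0,0,0],[-12,0,6,0],[-18,0,12,0],[-24,0,12,0],[-24,0,12,0],[-24,0,12,0],[-24,0,12,0],[-24,0,12,0]]' ; python3 -c "
from h import *
o=bot.get_obs();print(o['time'],np.round(o['q'],1))"
```

```text
time: 6.3
ee_pos: [0.5855, -0.0, 0.3633]
tcp_rot: [174.6, 0.0, 90.0]
wrist_force: [-0.1, 0.1, -0.2]
opening: 0.0856
grasp_force: 0.0
6.3 [ -0.    9.4  29.1 104.2  -0.   90. ]
```

```bash
python3 -m inch '[[0,0,6,0],[0,0,12,0],[0,0,18,0],[0,0,24,0],[0,0,30,0],[0,0,36,0],[0,0,42,0],[0,0,48,0]]' ; python3 -c "
from h import *
o=bot.get_obs();print(o['time'],np.round(o['q'],1))"
```

```text
time: 7.3
ee_pos: [0.5246, -0.0, 0.5577]
tcp_rot: [170.5, 0.0, 90.0]
wrist_force: [-0.7, 1.1, 0.1]
opening: 0.0854
grasp_force: 0.0
7.3 [  0.   20.8  70.7 130.5  -0.   90. ]
```

```bash
python3 -m inch '[[-45,0,90,0],[-45,0,90,0],[-45,0,90,0],[-45,0,90,0],[-45,0,90,0],[-45,0,90,0],[-45,0,90,0],[-45,0,90,0]]' ; python3 -c "
from h import *
o=bot.get_obs();print(o['time'],np.round(o['q'],1))"
```

```text
time: 8.3
ee_pos: [0.4794, 0.0, 0.611]
tcp_rot: [164.4, 0.0, 90.0]
wrist_force: [-0.3, -0.1, 0.7]
opening: 0.0854
grasp_force: 0.0
8.3 [  0.   14.7  70.7 130.5  -0.   90. ]
```

```bash
for i in 1; do python3 -m inch '[[-60,0,90,0],[-60,0,90,0],[-60,0,90,0],[-60,0,90,0],[-60,0,90,0],[-60,0,90,0],[-60,0,90,0],[-60,0,90,0]]'; python3 -m inch '[[-60,0,90,0],[-60,0,90,0],[-60,0,90,0],[-60,0,90,0],[-60,0,90,0],[-60,0,90,0],[-60,0,90,0],[-60,0,90,0]]' ; done; python3 -c "
from h import *
o=bot.get_obs();print(o['time'],np.round(o['q'],1))"
```

```text
time: 9.3
ee_pos: [0.428, 0.0, 0.66]
tcp_rot: [158.2, 0.0, 90.0]
wrist_force: [0.0, -0.2, 0.6]
opening: 0.0852
grasp_force: 0.0
time: 10.3
ee_pos: [0.374, -0.0, 0.7016]
tcp_rot: [152.3, 0.0, 90.0]
wrist_force: [0.1, 0.2, 0.4]
opening: 0.0855
grasp_force: 0.0
10.3 [ -0.    2.5  70.7 130.5   0.   90. ]
```

```bash
python3 -m inch '[[-60,0,90,0],[-60,0,90,0],[-60,0,90,0],[-60,0,90,0],[-60,0,90,0],[-60,0,90,0],[-60,0,90,0],[-60,0,90,0]]' ; cat > go.py <<'E'
import sys
from h import *
# where: grasp point target x,y,z and yaw deg of lean, standoff along axis
def axis(): 
    o=bot.get_obs();R=Ro.from_euler("xyz",o["tcp_rot"],degrees=True).as_matrix();return o,R
def plan(g,yaw,back=0.):
    o,R=axis(); z=R[:,2]; cur=np.degrees(np.arctan2(z[1],z[0])); th=np.arcsin(np.hypot(z[0],z[1]))
    a=np.array([np.sin(th)*np.cos(np.radians(yaw)),np.sin(th)*np.sin(np.radians(yaw)),-np.cos(th)])
    t=np.array(g)+a*(.011-back)
    print("t",round(o["time"],2),"lean",round(np.degrees(th),1),"yaw",round(cur,2),"tcp",np.round(o["ee_pos"],4),"-> shift cm",np.round((t-o["ee_pos"])*100,2),"turn",round(yaw-cur,2))
E
python3 -c "
from go import *
plan((.4395,-.256,.054),-38.57,.13)"
```

```text
time: 11.3
ee_pos: [0.319, 0.0, 0.7358]
tcp_rot: [146.7, 0.0, 90.0]
wrist_force: [-0.4, -0.1, -0.1]
opening: 0.0853
grasp_force: 0.0
t 11.3 lean 33.3 yaw 0.0 tcp [0.319  0.     0.7358] -> shift cm [  6.94 -21.52 -58.23] turn -38.57
```

```bash
python3 -m inch '[[1,-3,-5,-5],[2,-5,-10,-10],[3,-8,-15.5,-15],[4,-10.5,-21,-20],[4.5,-13,-26.5,-25],[5,-15,-32,-30],[5.5,-17,-37.5,-35],[6,-19,-43,-38.6]]'; python3 -c "
from go import *
plan((.4395,-.256,.054),-38.57,.13)"
```

```text
time: 12.3
ee_pos: [0.3741, -0.173, 0.3505]
tcp_rot: [146.7, 0.0, 51.3]
wrist_force: [0.0, 0.6, 0.8]
opening: 0.0857
grasp_force: 0.0
t 12.3 lean 33.3 yaw -38.73 tcp [ 0.3741 -0.173   0.3505] -> shift cm [  1.42  -4.22 -19.71] turn 0.16
```

```bash
python3 -m inch '[[0.5,-1,-5,0],[1,-2,-9,0],[1,-2.6,-13,0],[1,-2.6,-15,0],[1,-2.6,-15,0],[1,-2.6,-15,0],[1,-2.6,-15,0],[1,-2.6,-15,0]]'; cat > w.py <<'E'
from h import *
def wcam():
    o=bot.get_obs();c=bot.camera("wrist")
    T=np.eye(4);T[:3,:3]=Ro.from_euler("xyz",o["tcp_rot"],degrees=True).as_matrix();T[:3,3]=o["ee_pos"]
    W=np.linalg.inv(T@np.array(c["mount"])); c=dict(c);c["R"]=W[:3,:3];c["t"]=W[:3,3];return c
E
python3 -c "
from go import *
from w import *
plan((.4395,-.256,.054),-38.57,.13)
c=wcam();save(c,'w1.png')
for n in ['pack_mid','pack_handle','charger_lips','charger']: print(n,[(np.round(d['point'],1).tolist(),round(d['score'],2)) for d in bot.landmark_of(n,c)[:3]])
for X in [(.508,-.311,.022),(.4395,-.256,.054)]: print(proj(c,np.array(X)))
"
```

```text
time: 13.3
ee_pos: [0.3845, -0.1984, 0.2038]
tcp_rot: [146.6, -0.0, 51.4]
wrist_force: [0.4, 2.0, 0.6]
opening: 0.0856
grasp_force: 0.0
t 13.3 lean 33.4 yaw -38.57 tcp [ 0.3845 -0.1984  0.2038] -> shift cm [ 0.38 -1.67 -5.04] turn -0.0
pack_mid [([358.3, 219.3], 0.75), ([176.1, 431.7], 0.57)]
pack_handle [([297.8, 238.2], 0.67)]
charger_lips [([283.7, 228.4], 0.77)]
charger []
[358.99346863 214.70789337]
[298.57323153 236.2915764 ]
```

View pics/w1.png

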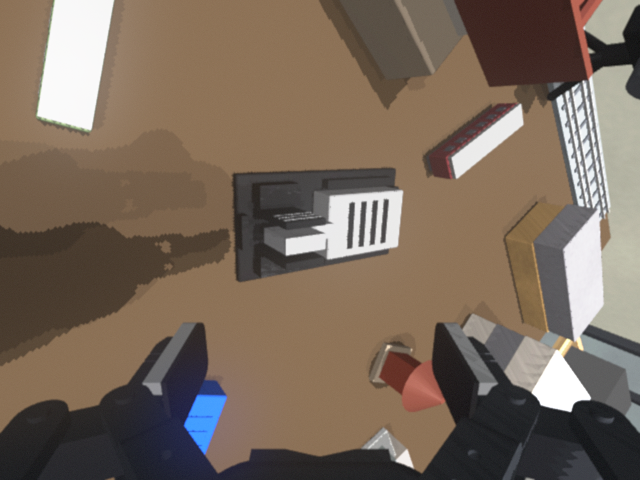

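```bash
python3 - <<'E'
from h import *
o=bot.get_obs();print(np.round(o['q'],1))
L=33.4
for A in (-60,-75,-90):
  for lam in (27,30):
    al=np.degrees(np.arccos(np.cos(np.radians(lam))*np.cos(np.radians(L))))
    s=-np.tan(np.radians(L))/np.tan(np.radians(al))
    for psi in (np.degrees(np.arcsin(s)),180-np.degrees(np.arcsin(s))):
        R0=Ro.from_euler("xyz",[180-L,0,psi+A],degrees=True)
        k=Ro.from_euler("z",A,degrees=True)
        R=(k*Ro.from_euler("y",-al,degrees=True)*k.inv()*R0).as_matrix()
        az=np.degrees(np.arctan2(R[1,2],R[0,2]))
        print(A,lam,"alpha",round(al,1),"yaw0",round(psi+A,1),"turn0",round((psi+A-51.4+180)%360-180,1),"final x",np.round(R[:,0],2),"y",np.round(R[:,1],2),"z",np.round(R[:,2],2),"lean az",round(az,1))
E
```

```text
[-21.3 -45.9 -38.3  65.4  -9.4 104.6]
-60 27 alpha 41.9 yaw0 -107.2 turn0 -158.6 final x [-0.38 -0.8   0.45] y [-0.9   0.43  0.  ] z [-0.2  -0.41 -0.89] lean az -115.5
-60 27 alpha 41.9 yaw0 167.2 turn0 115.8 final x [-0.89  0.07 -0.45] y [0.08 1.   0.  ] z [ 0.45 -0.04 -0.89] lean az -4.5
-60 30 alpha 43.7 yaw0 -103.6 turn0 -155.0 final x [-0.34 -0.8   0.5 ] y [-0.92  0.39  0.  ] z [-0.19 -0.46 -0.87] lean az -112.8
-60 30 alpha 43.7 yaw0 163.6 turn0 112.2 final x [-0.86  0.11 -0.5 ] y [0.12 0.99 0.  ] z [ 0.5  -0.06 -0.87] lean az -7.2
-75 27 alpha 41.9 yaw0 -122.2 turn0 -173.6 final x [-0.58 -0.68  0.45] y [-0.76  0.65  0.  ] z [-0.29 -0.35 -0.89] lean az -130.5
-75 27 alpha 41.9 yaw0 152.2 turn0 100.8 final x [-0.84  0.3  -0.45] y [0.33 0.94 0.  ] z [ 0.43 -0.15 -0.89] lean az -19.5
-75 30 alpha 43.7 yaw0 -118.6 turn0 -170.0 final x [-0.53 -0.68  0.5 ] y [-0.79  0.61  0.  ] z [-0.31 -0.39 -0.87] lean az -127.8
-75 30 alpha 43.7 yaw0 148.6 turn0 97.2 final x [-0.8   0.33 -0.5 ] y [0.38 0.93 0.  ] z [ 0.46 -0.19 -0.87] lean az -22.2
-90 27 alpha 41.9 yaw0 -137.2 turn0 171.4 final x [-0.73 -0.51  0.45] y [-0.57  0.82  0.  ] z [-0.37 -0.26 -0.89] lean az -145.5
-90 27 alpha 41.9 yaw0 137.2 turn0 85.8 final x [-0.73  0.51 -0.45] y [0.57 0.82 0.  ] z [ 0.37 -0.26 -0.89] lean az -34.5
-90 30 alpha 43.7 yaw0 -133.6 turn0 175.0 final x [-0.69 -0.52  0.5 ] y [-0.6  0.8  0. ] z [-0.4  -0.3  -0.87] lean az -142.8
-90 30 alpha 43.7 yaw0 133.6 turn0 82.2 final x [-0.69  0.52 -0.5 ] y [0.6 0.8 0. ] z [ 0.4  -0.3  -0.87] lean az -37.2
```

```bash
cat > ra.py <<'E'
from h import *
def rep(A=-90,lam=29):
    o=bot.get_obs();R0=Ro.from_euler("xyz",o["tcp_rot"],degrees=True)
    k=Ro.from_euler("z",A,degrees=True);R=R0.as_matrix()
    print("t",round(o["time"],2),"q",np.round(o["q"],1),"tcp",np.round(o["ee_pos"],3),"y",np.round(R[:,1],3),"z",np.round(R[:,2],3),"lean",round(np.degrees(np.arccos(-R[2,2])),1),"az",round(np.degrees(np.arctan2(R[1,2],R[0,2])),1))
    best=min(((abs(M[2,1])*60+abs(np.degrees(np.arccos(-M[2,2]))-lam)+.0*al,al,tu) for al in range(0,60,1) for tu in range(-90,91,2)
      for M in [(k*Ro.from_euler("y",-al,degrees=True)*k.inv()*Ro.from_euler("z",tu,degrees=True)*R0).as_matrix()] if np.cos(np.arctan2(M[1,2],M[0,2])-np.radians(-37))>.5))
    print("best: cost %.1f alpha %d turn %d"%best)
E
python3 -m inch '[[-2,-3,5,10.45],[-6,-7,9,20.9],[-10,-12,12,31.35],[-13.5,-16.5,15,41.8],[-17,-21,18,52.25],[-20.5,-26,20.5,62.7],[-24,-31,23,73.15],[-27,-36,25,83.6]]' >/dev/null
python3 -c "
from ra import *
rep()"
```

```text
t 14.55 q [-82.5   6.1  23.4 117.9  30.8 -19.7] tcp [ 0.2   -0.436  0.391] y [0.77  0.346 0.536] z [ 0.487  0.223 -0.844] lean 32.4 az 24.6
best: cost 0.6 alpha 43 turn 20
```

```bash
python3 -m inch '[[-4,-6,3,10],[-8,-11,5,19],[-11,-16,8,19],[-11,-20,14,19],[-11,-20,40,19],[-11,-20,40,19],[-11,-20,60,19],[-11,-20,60,19]]' >/dev/null
python3 -c "
from ra import *
rep()"
```

```text
t 15.55 q [-84.9  22.1  45.5 130.5  25.3 -40.9] tcp [ 0.163 -0.491  0.41 ] y [0.633 0.59  0.501] z [ 0.402  0.304 -0.864] lean 30.2 az 37.1
best: cost 0.7 alpha 39 turn 2
```

```bash
python3 -m inch '[[-6,-20,60,0],[-6,-20,60,0],[-6,-20,60,0],[-6,-20,60,0],[-6,-20,60,0],[-6,-20,60,0],[-6,-20,60,0],[-6,-20,60,0]]' >/dev/null
python3 -c "
from ra import *
rep()"
```

```text
t 16.55 q [-80.9  21.   50.5 130.5  26.9 -34.7] tcp [ 0.204 -0.484  0.455] y [0.647 0.597 0.474] z [ 0.42   0.24  -0.875] lean 28.9 az 29.7
best: cost 0.4 alpha 36 turn 6
```

```bash
python3 -m inch '[[-6,-6,2,2],[-11,-12,4,5],[-11,-18,6,5],[-11,-24,20,5],[-11,-24,50,5],[-11,-24,60,5],[-11,-24,60,5],[-11,-24,60,5]]' >/dev/null
python3 -c "
from ra import *
rep()"
python3 -m inch '[[0,0,90,0],[0,0,90,0],[0,0,90,0],[0,0,90,0],[0,0,90,0],[0,0,90,0],[0,0,90,0],[0,0,90,0]]' >/dev/null
python3 -c "
from ra import *
rep()"
```

```text
t 17.55 q [-85.   25.   54.5 130.5  25.4 -42.8] tcp [ 0.165 -0.524  0.44 ] y [0.608 0.662 0.439] z [ 0.412  0.209 -0.887] lean 27.5 az 26.9
best: cost 0.4 alpha 32 turn 4
t 18.55 q [-74.1  13.5  52.4 130.5  27.4 -28.7] tcp [ 0.251 -0.415  0.533] y [0.62  0.665 0.417] z [ 0.436  0.149 -0.887] lean 27.5 az 18.9
best: cost 0.5 alpha 29 turn 8
```

```bash
sed -i 's/    k=Ro.from_euler("z",A/    A=o["q"][0]\n    k=Ro.from_euler("z",A/' ra.py
python3 -m inch '[[-3,-5,-2.5,0],[-6,-10,-5,0],[-9,-15,-7.5,0],[-11,-20,-10,0],[-13,-25,-11,0],[-15,-30,-11,0],[-16,-35,-11,0],[-16,-40,-11,0]]' >/dev/null
python3 -c "
from ra import *
rep()"

```

```text
t 19.55 q [-93.3  41.2  70.7 130.5  26.2 -50.1] tcp [ 0.086 -0.642  0.377] y [0.615 0.665 0.424] z [ 0.451  0.145 -0.881] lean 28.3 az 17.8
best: cost 0.3 alpha 29 turn 6
```

```bash
python3 -m inch '[[0,5,90,6],[0,5,90,6],[0,5,90,6],[0,5,90,6],[0,5,90,6],[0,5,90,6],[0,5,90,6],[0,5,90,6]]' >/dev/null
python3 -c "
from ra import *
rep()"

```

```text
t 20.55 q [-80.9  32.2  70.7 130.5  27.5 -40.3] tcp [ 0.22  -0.567  0.477] y [0.568 0.733 0.375] z [ 0.452  0.103 -0.886] lean 27.6 az 12.9
best: cost 0.4 alpha 25 turn 18
```

```bash
python3 -m inch '[[-20,20,90,9],[-20,20,90,16],[-20,20,90,16],[-20,20,90,16],[-20,20,90,16],[-20,20,90,16],[-20,20,90,16],[-20,20,90,16]]' >/dev/null
python3 -c "
from ra import *
rep()"
python3 -m inch '[[-20,30,90,0],[-20,30,90,0],[-20,30,90,0],[-20,30,90,0],[-20,30,90,0],[-20,30,90,0],[-20,30,90,0],[-20,30,90,0]]' >/dev/null
python3 -c "
from ra import *
rep()"
```

```text
t 21.55 q [-67.4  27.1  70.7 130.5  27.4 -40.1] tcp [ 0.334 -0.471  0.528] y [0.372 0.873 0.316] z [ 0.444  0.132 -0.886] lean 27.6 az 16.5
best: cost 0.2 alpha 20 turn 22
t 22.55 q [-49.9  13.4  70.7 130.5  25.1 -18.6] tcp [ 0.387 -0.278  0.646] y [0.384 0.876 0.292] z [ 0.493  0.073 -0.867] lean 29.9 az 8.4
best: cost 1.6 alpha 18 turn 46
```

```bash
python3 -m inch '[[-57,16,75,10],[-57,16,75,20],[-57,16,75,30],[-57,16,75,40],[-57,16,75,46],[-57,16,75,46],[-57,16,75,46],[-57,16,75,46]]' >/dev/null
python3 -c "
from ra import *
rep()"
```

```text
t 23.55 q [-20.3  14.5  70.7 130.4  28.1 -33.2] tcp [ 0.485 -0.04   0.644] y [-0.338  0.912  0.231] z [ 0.387  0.359 -0.849] lean 31.9 az 42.8
best: cost 15.3 alpha 19 turn 0
```

```bash
sed -i 's/>.5))/>-2))/' ra.py; python3 -m inch '[[-0.5,-5,-3,4],[-1,-10,-6,8],[-1.5,-15,-9,12],[-2,-21,-12,16],[-2.5,-26,-15,18],[-3,-31,-18,18],[-3.5,-36,-21,18],[-3.5,-41,-24,18]]' >/dev/null
python3 -c "
from ra import *
rep()"
```

```text
t 24.55 q [-56.5  36.9  63.4 130.5  28.4 -94.3] tcp [ 0.445 -0.433  0.384] y [-0.595  0.777  0.204] z [ 0.28   0.439 -0.854] lean 31.4 az 57.5
best: cost 0.3 alpha 12 turn -2
```

```bash
python3 -m inch '[[-20,-8,90,-2],[-20,-8,90,-2],[-20,-8,90,-2],[-20,-8,90,-2],[-20,-8,90,-2],[-20,-8,90,-2],[-20,-8,90,-2],[-20,-8,90,-2]]' >/dev/null
python3 -c "
from ra import *
rep()"
python3 -m inch '[[-20,-5,90,0],[-20,-5,90,0],[-20,-5,90,0],[-20,-5,90,0],[-20,-5,90,0],[-20,-5,90,0],[-20,-5,90,0],[-20,-5,90,0]]' >/dev/null
python3 -c "
from ra import *
rep()"
```

```text
t 25.55 q [-55.6  15.6  48.1 130.5  29.5 -89.1] tcp [ 0.382 -0.317  0.492] y [-0.547  0.824  0.147] z [ 0.339  0.378 -0.862] lean 30.5 az 48.1
best: cost 0.5 alpha 8 turn 4
t 26.55 q [-47.5   5.9  47.4 130.5  30.6 -77.5] tcp [ 0.384 -0.21   0.566] y [-0.524  0.847  0.092] z [ 0.386  0.333 -0.861] lean 30.6 az 40.8
best: cost 0.5 alpha 5 turn 24
```

```bash
python3 -m inch '[[-10,-15,90,10],[-10,-15,90,10],[-10,-15,90,10],[-10,-15,90,10],[-10,-15,90,10],[-10,-15,90,10],[-10,-15,90,10],[-10,-15,90,10]]' >/dev/null
python3 -c "
from ra import *
rep()
from go import *
plan((.4395,-.256,.054),-38.57,.12)"
```

```text
t 27.55 q [-34.9   6.1  53.5 130.5  30.8 -72.3] tcp [ 0.422 -0.122  0.605] y [-0.641  0.766  0.04 ] z [ 0.378  0.361 -0.853] lean 31.5 az 43.6
best: cost 0.5 alpha 3 turn 58
t 27.55 lean 31.5 yaw 43.64 tcp [ 0.422  -0.1216  0.6045] -> shift cm [ -2.71  -9.89 -45.76] turn -82.21
```

```bash
python3 -m inch '[[0,-1,-5,-10.3],[-0.5,-2,-11,-20.6],[-1,-3.5,-17,-30.9],[-1.5,-5,-23,-41.2],[-2,-6.5,-29,-51.5],[-2,-8,-35,-61.8],[-2.5,-9,-41,-72],[-2.7,-9.9,-45.8,-82.2]]' 0 >/dev/null
python3 -c "
from ra import *
rep()
from go import *
plan((.4395,-.256,.054),-38.57,.12)"
```

```text
t 28.55 q [-26.7 -42.5 -37.7  63.3  -2.4   8.3] tcp [ 0.397 -0.212  0.191] y [0.573 0.818 0.04 ] z [ 0.448 -0.272 -0.852] lean 31.6 az -31.2
best: cost 3.2 alpha 2 turn 90
t 28.55 lean 31.6 yaw -31.25 tcp [ 0.397  -0.2124  0.1907] -> shift cm [-0.22 -0.8  -4.39] turn -7.32
```

```bash
python3 -m inch '[[-0.1,-0.4,-2,-4],[-0.2,-0.8,-4,-7.3],[-0.2,-0.8,-4.4,-7.3],[-0.2,-0.8,-4.4,-7.3],[-0.2,-0.8,-4.4,-7.3],[-0.2,-0.8,-4.4,-7.3],[-0.2,-0.8,-4.4,-7.3],[-0.2,-0.8,-4.4,-7.3]]' 7 20 | tail -2
cat > s3.py <<'E'
from fit import *
from go import *
from w import *
c=wcam();save(c,'w2.png')
o=[]
for n,X in [("pack_mid",(0,0,.022)),("pack_handle",(-.088,0,.054)),("charger",(0,0,0)),("charger_lips",(-.087,0,.024))]:
    q=proj(c,pose((.5083,-.3106,np.radians(-38.57)),X))
    for d in bot.landmark_of(n,c):
        if np.hypot(*(d["point"]-q))<40: o.append((c,X,np.array(d["point"])));print(n,np.round(d["point"],1),np.round(q,1),round(d["score"],2));break
p=fit(o,[.508,-.311,-.67])
h=pose(p,(-.088,0,.054));print(h)
plan(h,np.degrees(p[2]),0.)
print(np.round(bot.get_obs()["q"],1))
E
python3 s3.py
```

```text
opening: 0.0702
grasp_force: 0.0
pack_mid [319.1 279. ] [323.7 282.6] 0.6
pack_handle [317.3 240.7] [319.3 245.3] 0.74
[  0.502   -0.3104 -40.3557]
[[0.0, 0.5], [-0.0, -0.3]]
[ 0.43494385 -0.25337142  0.054     ]
t 29.8 lean 31.5 yaw -38.22 tcp [ 0.3954 -0.2201  0.1481] -> shift cm [  4.39  -3.7  -10.35] turn -2.13
[-24.9 -42.2 -42.1  59.3  -6.9  15.8]
```

View pics/w2.png

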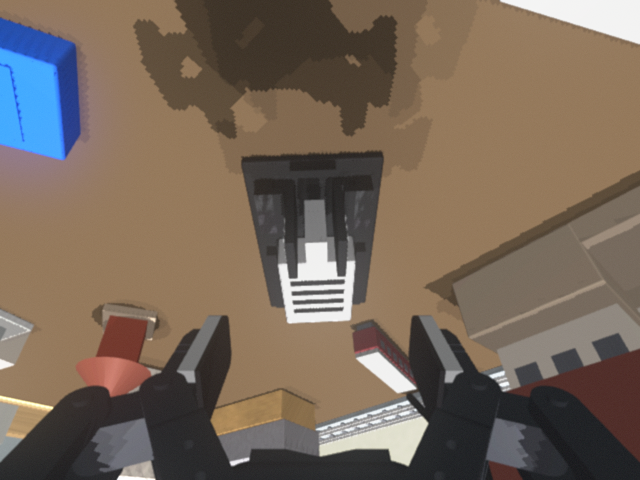

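```bash
python3 -m inch '[[1,-0.85,-2.3,-0.5],[2,-1.7,-4.6,-1],[3,-2.5,-6.9,-1],[3.8,-3.2,-8.8,-1],[4.3,-3.6,-9.9,-1],[4.5,-3.75,-10.3,-1],[4.5,-3.75,-10.3,-1],[4.5,-3.75,-10.3,-1]]' 7
python3 -m inch '[[0,0,0,0],[0,0,0,0],[0,0,0,0],[0,0,0,0],[0,0,0,0],[0,0,0,0],[0,0,0,0],[0,0,0,0]]' 2 45; python3 -c "
from go import *
plan((.436,-.254,.054),-39,0)
print(np.round(bot.get_obs()['q'],1))"
```

```text
time: 30.8
ee_pos: [0.4407, -0.2577, 0.0461]
tcp_rot: [177.3, 31.4, 135.7]
wrist_force: [-0.6, 1.2, -0.5]
opening: 0.07
grasp_force: 0.0
time: 31.8
ee_pos: [0.4406, -0.2577, 0.0459]
tcp_rot: [177.3, 31.4, 135.7]
wrist_force: [-5.2, 4.3, 5.5]
opening: 0.022
grasp_force: 45.2
t 31.8 lean 31.5 yaw -39.21 tcp [ 0.4406 -0.2577  0.0459] -> shift cm [-0.02  0.01 -0.13] turn 0.21
[-26.8 -30.5 -47.4  42.2  -6.4  14.9]
```

```bash
python3 -m inch '[[0,0,0.4,0],[0,0,0.8,0],[0,0,1.2,0],[0,0,2,0],[0,0,3.5,0],[0,0,5,0],[0,0,7,0],[0,0,9,0]]' 1.5 45; python3 -c "
from h import *
a=bot.camera('scene');cv2.imwrite('pics/lift.png',cv2.resize(a['img'][180:400,120:420,::-1],(600,440)))
from w import *
c=wcam();save(c,'w3.png');print([(np.round(d['point']),d['score']) for d in bot.landmark_of('pack_mid',c)])"
```

```text
time: 32.8
ee_pos: [0.4406, -0.2577, 0.137]
tcp_rot: [177.3, 31.4, 135.7]
wrist_force: [0.1, -0.4, -1.3]
opening: 0.0219
grasp_force: 44.7
[]
```

View pics/lift.png

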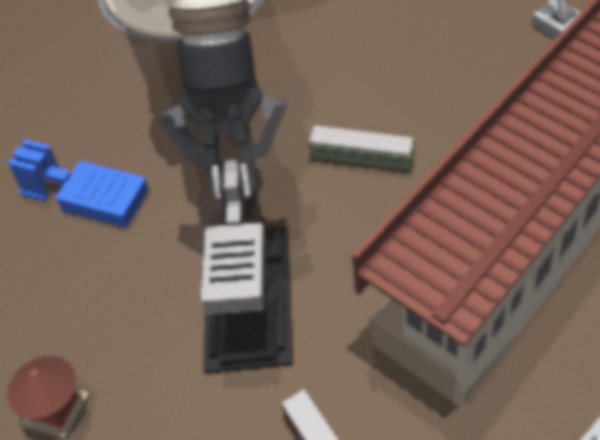

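```bash
python3 -m inch '[[0,4,0.3,6],[-0.3,9,0.6,14],[-0.6,14.5,1,22],[-0.8,20,1.3,30],[-1,25.5,1.5,38],[-1,30,1.5,44],[-1,32.5,1.5,45],[-1,33,1.5,45]]' 1.5 45 | tail -2
cat > s4.py <<'E'
from fit import *
from go import *
from w import *
cs={"scene":bot.camera("scene"),"side":bot.camera("side"),"wrist":wcam()}
save(cs["wrist"],"w4.png")
cv2.imwrite("pics/st.png",cv2.resize(np.hstack([cs["scene"]["img"][150:390,280:480],cs["side"]["img"][100:340,300:500]])[:,:,::-1],(800,480)))
p=(.6673,.0051,np.radians(5.735))
for n,X in [("station",(0,0,0)),("lane_left",(0,.1,.022)),("lane_right",(0,-.1,.022)),("canopy_edge",(-.07,0,.115))]:
    for k,c in cs.items():
        if k!="wrist" and n!="canopy_edge": continue
        print(n,k,np.round(proj(c,pose(p,X))),[(np.round(d["point"],1).tolist(),round(d["score"],2)) for d in bot.landmark_of(n,c)[:2]])
c=cs["wrist"]; print([(np.round(d["point"],1).tolist(),round(d["score"],2)) for n in("pack_mid","pack_handle") for d in bot.landmark_of(n,c)[:2]])
np.savez("cams.npz",**{k+"_"+m:np.array(cs[k][m]) for k in cs for m in("R","t","cx","cy","fovy")})
plan((.5,.08,.15),5.7)
E
python3 s4.py
```

```text
opening: 0.0217
grasp_force: 44.7
station wrist [244. 316.] []
lane_left wrist [338. 328.] []
lane_right wrist [148. 341.] []
canopy_edge scene [368. 251.] [([365.6, 246.8], 0.79), ([244.6, 338.8], 0.7)]
canopy_edge side [379. 222.] [([375.1, 221.0], 0.82), ([306.4, 151.7], 0.34)]
canopy_edge wrist [212. 401.] []
[([317.9, 347.1], 0.75)]
t 34.5 lean 31.5 yaw 5.72 tcp [0.4305 0.0719 0.1502] -> shift cm [ 7.52  0.86 -0.96] turn -0.02
```

View pics/w4.png

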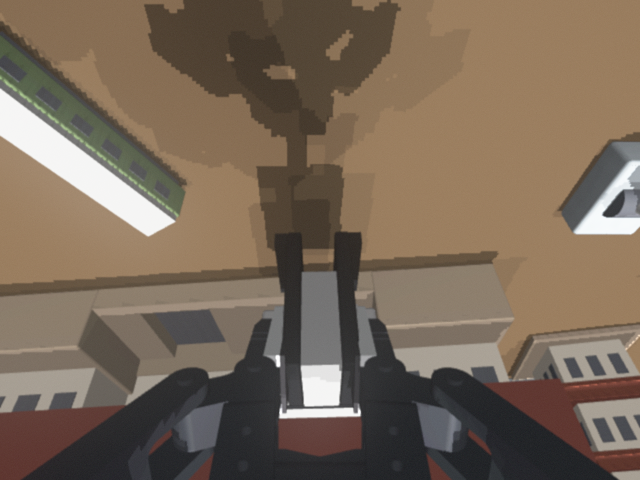

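View pics/st.png

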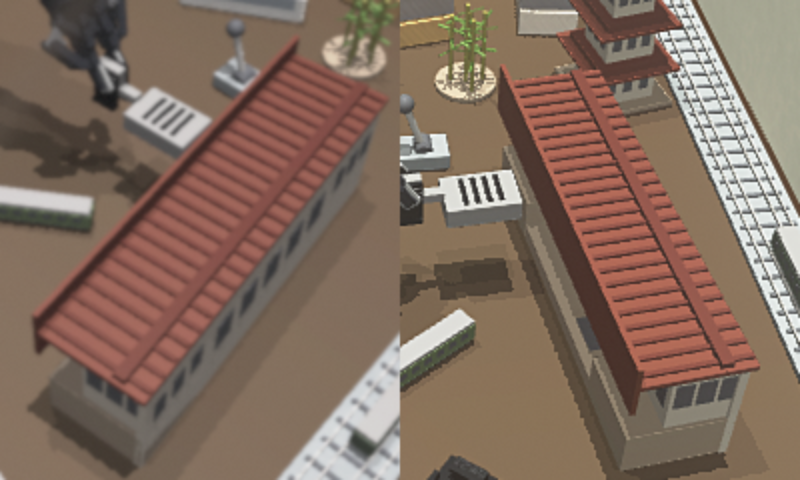

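```bash
cat > s5.py <<'E'
from fit import *
z=np.load("cams.npz");cs={k:{m:z[k+"_"+m] for m in("R","t","cx","cy","fovy")} for k in("scene","side","wrist")}
a,b,w=cs["scene"],cs["side"],cs["wrist"]
W=[(w,(-.063,.13,.06),(372,272)),(w,(-.063,.255,.06),(493,263)),(w,(-.063,-.13,.06),(98,291))]
F=[(a,(-.073,-.255,.185),(299,310)),(a,(-.073,-.255,.115),(299,326)),(a,(-.073,.255,.185),(429,171)),
(b,(-.073,-.255,.185),(418.5,288)),(b,(-.073,-.255,.115),(418,304)),(b,(-.073,.255,.185),(351,134))]
C=[(a,(-.07,0,.115),(366.3,247.8)),(b,(-.07,0,.115),(375.5,221.5))]
for o in (W,F,F[:3],F[3:],W+F+C):
    p=fit(o,[.66,0,.1])
for u in (60,300,500): print("fascia bottom px",[np.round(proj(w,pose(p,(-.073,y,.115))),0).tolist() for y in (-.2,0,.2)]);break
print("lane_left",pose(p,(0,.1,.022)))
E
python3 s5.py
```

```text
[ 0.5855 -0.0086  4.8755]
[[0.2, 2.2], [58.2, 0.4], [-92.8, 5.3]]
[0.6711 0.0085 5.5526]
[[-1.5, -1.2], [-0.0, 1.7], [0.1, -2.8], [3.2, -2.7], [-0.9, 3.4], [0.4, -2.2]]
[0.6729 0.0081 5.4835]
[[-1.0, -0.7], [0.4, 2.3], [0.8, -2.4]]
[6.6870e-01 5.4000e-03 5.4493e+00]
[[2.1, -1.4], [-1.9, 4.7], [-0.2, -1.5]]
[0.662  0.0075 7.3665]
[[3.5, 52.5], [33.9, 49.3], [-22.0, 57.6], [-2.6, -0.7], [-1.1, 2.2], [-6.5, -5.1], [3.1, -1.8], [-1.0, 4.4], [-5.9, -0.7], [0.2, 1.7], [1.7, 0.8]]
fascia bottom px [[-45.0, 416.0], [211.0, 397.0], [483.0, 377.0]]
lane_left [0.64920653 0.10669902 0.022     ]
```

```bash
cat >> s5.py <<'E'
print("----")
for p in ((.6711,.0085,np.radians(5.55)),(.667,.0065,np.radians(5.6))):
  for X in [(-.063,.13,0),(-.063,.13,.06),(-.063,.255,0),(-.063,.255,.06),(-.063,-.13,0),(-.063,-.13,.06),(-.062,.13,.022),(-.062,-.13,.022),(.061,.13,.06),(-.073,-.2,.115),(-.073,.2,.115)]:
    print(X,np.round(proj(w,pose(p,X))))
E
python3 s5.py | sed -n '/----/,$p'
```

```text
----
(-0.063, 0.13, 0) [369. 276.]
(-0.063, 0.13, 0.06) [377. 332.]
(-0.063, 0.255, 0) [499. 267.]
(-0.063, 0.255, 0.06) [523. 323.]
(-0.063, -0.13, 0) [103. 294.]
(-0.063, -0.13, 0.06) [ 81. 351.]
(-0.062, 0.13, 0.022) [372. 296.]
(-0.062, -0.13, 0.022) [ 96. 314.]
(0.061, 0.13, 0.06) [371. 386.]
(-0.073, -0.2, 0.115) [-40. 417.]
(-0.073, 0.2, 0.115) [481. 385.]
(-0.063, 0.13, 0) [367. 273.]
(-0.063, 0.13, 0.06) [376. 330.]
(-0.063, 0.255, 0) [499. 264.]
(-0.063, 0.255, 0.06) [522. 320.]
(-0.063, -0.13, 0) [ 99. 291.]
(-0.063, -0.13, 0.06) [ 77. 349.]
(-0.062, 0.13, 0.022) [370. 293.]
(-0.062, -0.13, 0.022) [ 92. 312.]
(0.061, 0.13, 0.06) [370. 384.]
(-0.073, -0.2, 0.115) [-46. 416.]
(-0.073, 0.2, 0.115) [480. 383.]
```

```bash
cat >> s5.py <<'E'
print("====")
W=[(w,(-.063,.13,0),(372,273)),(w,(-.063,.255,0),(494,264)),(w,(-.063,-.13,0),(98,291)),(w,(-.063,.13,.06),(375,322)),(w,(-.063,.255,.06),(512,318)),(w,(-.063,-.13,.06),(80,345))]
fit(W,[.66,0,.1]);p=fit(W+F,[.66,0,.1]);print("lane_left",pose(p,(0,.1,.022)))
E
python3 s5.py | sed -n '/====/,$p'
```

```text
====
[0.666  0.0059 5.5383]
[[-5.2, -0.3], [4.6, -0.1], [0.0, -0.2], [0.0, 7.1], [10.2, 1.6], [-4.4, 3.3]]
[0.6677 0.0062 5.7535]
[[-5.2, 0.5], [4.4, 0.4], [1.1, 1.1], [-0.0, 7.8], [9.9, 2.0], [-3.0, 4.5], [-3.3, -1.2], [-1.8, 1.7], [-2.0, -3.1], [2.2, -1.7], [-1.9, 4.5], [-1.1, -1.5]]
lane_left [0.65763358 0.10574581 0.022     ]
```

```bash
python3 -c "
from h import *
z=np.load('cams.npz');w={m:z['wrist_'+m] for m in('R','t','cx','cy','fovy')}
print(atz(w,(317.9,347.1),.126), proj(w,np.array([.513,.080,.126])))"
python3 -m inch '[[0,0.4,-4,0],[0,0.4,-8,0],[3.5,0.8,-8,0],[7,1.1,-8,0],[10,1.4,-8,0],[12.5,1.7,-8,0],[14,1.8,-8,0],[14,1.8,-8,0]]' 1.5 45; python3 -c "
from go import *
plan((.5,.08,.15),5.7)"
```

```text
[0.48810437 0.07424934 0.126     ] [326.18416446 366.10416388]
time: 35.5
ee_pos: [0.5702, 0.0899, 0.0687]
tcp_rot: [177.4, 31.2, -179.3]
wrist_force: [0.2, 0.4, -0.6]
opening: 0.0222
grasp_force: 45.0
t 35.5 lean 31.3 yaw 5.69 tcp [0.5702 0.0899 0.0687] -> shift cm [-6.45 -0.93  7.19] turn 0.01
```

```bash
python3 -m inch '[[0,0,-0.3,0],[0,0,-0.6,0],[0,0,-0.8,0],[0,0,-0.9,0],[0,0,-0.95,0],[0,0,-0.95,0],[0,0,-0.95,0],[0,0,-0.95,0]]' 1.5 45; python3 - <<'E'
from go import *
plan((.5,.08,.15),5.7)
a=bot.camera("side");b=bot.camera("scene")
from w import *
save(wcam(),"w5.png")
E
```

```text
time: 36.5
ee_pos: [0.5698, 0.0902, 0.0605]
tcp_rot: [177.4, 31.3, -179.3]
wrist_force: [-8.9, -2.2, 3.0]
opening: 0.022
grasp_force: 45.6
t 36.5 lean 31.4 yaw 5.75 tcp [0.5698 0.0902 0.0605] -> shift cm [-6.41 -0.96  8.01] turn -0.05
```

View pics/w5.png

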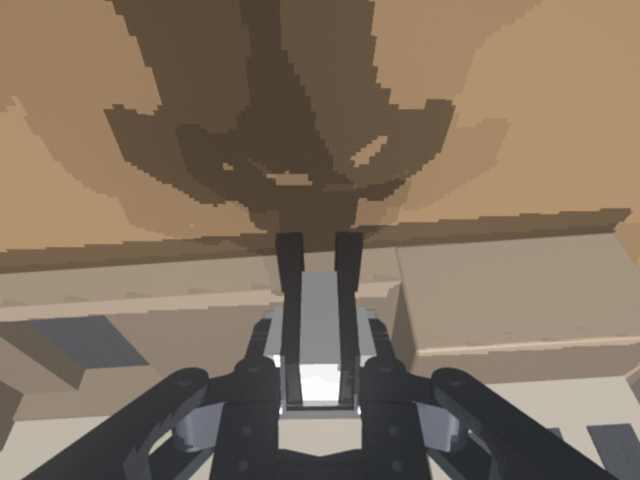

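```bash
python3 -m inch '[[-0.3,0,0,0],[-0.2,-0.6,0,0],[-0.1,-1.6,0,0],[0,-2.6,0,0],[0.1,-3.6,0,0],[0.2,-4.6,0,0],[0.25,-5.5,0,0],[0.25,-5.5,0,0]]' 1.5 45; python3 -c "
from h import *
print(np.round(bot.get_obs()['torque'],2))"
```

```text
time: 37.65
ee_pos: [0.5731, 0.0342, 0.0607]
tcp_rot: [177.4, 31.4, -179.4]
wrist_force: [0.1, -1.9, -0.3]
opening: 0.022
grasp_force: 45.2
[-0.41  0.43 -0.2 ]
```

```bash
python3 -m inch '[[0.1,0,-0.2,0],[0.2,-0.1,-0.3,0],[0.25,-0.3,-0.3,0],[0.27,-0.5,-0.3,0],[0.28,-0.7,-0.3,0],[0.3,-0.9,-0.3,0],[0.32,-1.1,-0.3,0],[0.33,-1.3,-0.3,0]]' 1.5 45; python3 -c "
from h import *
print(np.round(bot.get_obs()['torque'],2))"
```

```text
time: 38.65
ee_pos: [0.5771, 0.0254, 0.0599]
tcp_rot: [177.1, 31.6, -179.1]
wrist_force: [-9.4, 13.2, 12.8]
opening: 0.0217
grasp_force: 48.3
[2.54 0.58 2.54]
```

```bash
python3 -m inch '[[-0.12,-0.1,0.12,0],[-0.1,-0.3,0.12,0],[-0.08,-0.5,0.12,0],[-0.06,-0.7,0.12,0],[-0.04,-0.9,0.12,0],[-0.02,-1.1,0.12,0],[0,-1.3,0.12,0],[0.02,-1.5,0.12,0]]' 1.5 45; python3 -c "
from h import *
print(np.round(bot.get_obs()['torque'],2))"
```

```text
time: 39.65
ee_pos: [0.5774, 0.0079, 0.06]
tcp_rot: [177.3, 31.5, -179.3]
wrist_force: [0.0, 4.6, 5.4]
opening: 0.0216
grasp_force: 45.6
[ 0.81 -0.38  0.68]
```

```bash
python3 -m inch '[[0.05,-0.2,0,0],[0.08,-0.4,0,0],[0.1,-0.6,0,0],[0.12,-0.8,0,0],[0.14,-1,0,0],[0.16,-1.2,0,0],[0.18,-1.4,0,0],[0.2,-1.6,0,0]]' 1.5 45
```

```text
time: 40.65
ee_pos: [0.5791, -0.0081, 0.0598]
tcp_rot: [177.3, 31.5, -179.3]
wrist_force: [-0.3, 4.5, 6.3]
opening: 0.022
grasp_force: 45.7
```

```bash
python3 -m inch '[[0.02,-0.2,0,0],[0.04,-0.4,0,0],[0.06,-0.6,0,0],[0.08,-0.8,0,0],[0.1,-1,0,0],[0.12,-1.2,0,0],[0.14,-1.4,0,0],[0.16,-1.6,0,0]]' 1.5 45
```

```text
time: 41.65
ee_pos: [0.5805, -0.0244, 0.0594]
tcp_rot: [177.3, 31.4, -179.3]
wrist_force: [-0.2, 4.1, 5.5]
opening: 0.0224
grasp_force: 45.6
```

```bash
python3 -m inch '[[0.02,-0.2,0,0],[0.04,-0.4,0,0],[0.06,-0.6,0,0],[0.08,-0.8,0,0],[0.1,-1,0,0],[0.12,-1.2,0,0],[0.14,-1.4,0,0],[0.16,-1.6,0,0]]' 1.5 45
```

```text
time: 42.65
ee_pos: [0.5817, -0.0408, 0.0589]
tcp_rot: [177.3, 31.4, -179.3]
wrist_force: [-1.1, 3.5, 5.5]
opening: 0.0217
grasp_force: 45.6
```

```bash
python3 -m inch '[[0.02,-0.2,0,0],[0.04,-0.4,0,0],[0.06,-0.6,0,0],[0.08,-0.8,0,0],[0.1,-1,0,0],[0.12,-1.2,0,0],[0.14,-1.4,0,0],[0.16,-1.6,0,0]]' 1.5 45
```

```text
time: 43.65
ee_pos: [0.5824, -0.0565, 0.0577]
tcp_rot: [177.3, 31.3, -179.3]
wrist_force: [-3.7, 3.6, -0.3]
opening: 0.0218
grasp_force: 45.4
```

```bash
python3 -m inch '[[-0.05,0,-0.1,0],[-0.05,0,-0.2,0],[-0.05,0,-0.3,0],[-0.05,0,-0.4,0],[-0.05,0,-0.5,0],[-0.05,0,-0.5,0],[-0.05,0,-0.5,0],[-0.05,0,-0.5,0]]' 1.5 45; python3 -c "
from h import *
print(np.round(bot.get_obs()['torque'],2))"
```

```text
time: 44.65
ee_pos: [0.5829, -0.0567, 0.0541]
tcp_rot: [177.4, 31.4, -179.3]
wrist_force: [0.8, 4.0, 0.1]
opening: 0.0221
grasp_force: 45.5
[0.74 0.3  0.89]
```

```bash
python3 -m inch '[[0,0.03,-0.2,0],[0,0.05,-0.4,0],[0,0.05,-0.6,0],[0,0.05,-0.8,0],[0,0.05,-0.95,0],[0,0.05,-1.05,0],[0,0.05,-1.1,0],[0,0.05,-1.1,0]]' 1.5 45; python3 -c "
from h import *
print(np.round(bot.get_obs()['torque'],2))"
```

```text
time: 45.65
ee_pos: [0.5829, -0.056, 0.0439]
tcp_rot: [177.3, 31.4, -179.3]
wrist_force: [-11.4, 5.5, 11.5]
opening: 0.0215
grasp_force: 46.3
[0.88 1.12 1.09]
```

```bash
python3 -m inch '[[-0.1,0,0.1,0],[-0.1,0,0.1,0],[-0.1,0,0.1,0],[-0.1,0,0.1,0],[-0.5,0,0.6,0],[-2,-0.2,2.5,0],[-5,-0.5,5.5,0],[-9,-0.9,9,0]]' 6 20; python3 - <<'E'
from go import *
from w import *
plan((.5,.08,.15),5.7)
c=wcam();save(c,"w6.png")
for n in ("pack_mid","pack_handle"): print(n,[(np.round(d["point"],1).tolist(),round(d["score"],2)) for d in bot.landmark_of(n,c)[:2]],"handle pred",proj(c,np.array([.577,-.057,.052])))
a=bot.camera("scene");b=bot.camera("side")
for n in("switch_tip","switch_base"):
    for k,c in (("a",a),("b",b)): print(n,k,[(np.round(d["point"],1).tolist(),round(d["score"],2)) for d in bot.landmark_of(n,c)[:2]])
cv2.imwrite("pics/sw.png",cv2.resize(np.hstack([a["img"][130:230,350:450],b["img"][120:220,260:360]])[:,:,::-1],(800,400),interpolation=cv2.INTER_CUBIC))
E
```

```text
time: 46.65
ee_pos: [0.4915, -0.065, 0.1335]
tcp_rot: [177.3, 31.3, -179.3]
wrist_force: [0.1, -0.3, 0.7]
opening: 0.0597
grasp_force: 0.0
t 46.65 lean 31.4 yaw 5.81 tcp [ 0.4915 -0.065   0.1335] -> shift cm [ 1.42 14.56  0.71] turn -0.11
pack_mid [([324.5, 313.4], 0.77)] handle pred [322.49967143 287.37613364]
pack_handle [([322.5, 285.3], 0.66)] handle pred [322.49967143 287.37613364]
switch_tip a []
switch_tip b [([303.0, 152.6], 0.49), ([373.9, 259.2], 0.23)]
switch_base a [([397.5, 193.1], 0.68)]
switch_base b [([311.0, 179.1], 0.57)]
```

View pics/w6.png

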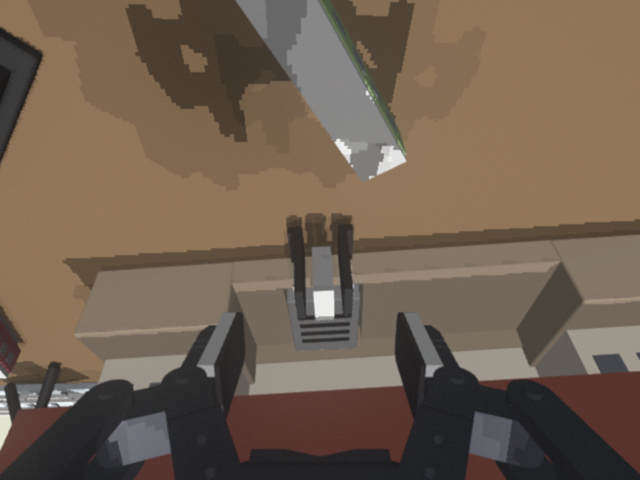

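View pics/sw.png

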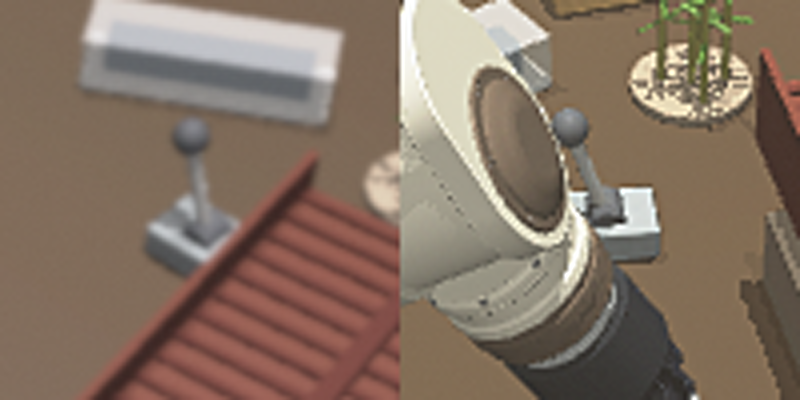

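```bash
python3 - <<'E'
from go import *
a=bot.camera("scene");b=bot.camera("side")
T=tri([(a,(397.75,164)),(b,(302.75,151.5))]);B=tri([(a,(397.5,193.1)),(b,(311,179.1))])
print("tip",T,"base",B, atz(a,(397.75,164),.092),atz(b,(302.75,151.5),.092),atz(a,(397.5,193.1),0),atz(b,(311,179.1),0))
d=B-T;print("yaw",np.degrees(np.arctan2(d[1],d[0])),np.hypot(d[0],d[1]),bot.get_obs()["time"])
E
```

```text
tip [0.45533691 0.29940709 0.10076888] base [0.47588053 0.28715206 0.01335441] [0.44954283 0.30880224 0.092     ] [0.4566245  0.30996773 0.092     ] [0.46853994 0.29919125 0.        ] [0.47786742 0.30273368 0.        ]
yaw -30.81762821136908 0.02392124675619948 47.2
```

```bash
python3 -m inch '[[-2,4,1,-2],[-4,9,1.5,-4],[-6,14.5,2,-7],[-8,20,2.5,-10],[-10,26,2.5,-13],[-11,31.5,2.5,-13.7],[-12,37,2.5,-13.7],[-12,37,2.5,-13.7]]' 0 20 | head -3; python3 - <<'E'
from go import *
from w import *
c=wcam();save(c,"w7.png");a=bot.camera("scene");b=bot.camera("side")
for n in("switch_tip","switch_base"):
    for k,x in (("a",a),("b",b),("w",c)):
        for d in bot.landmark_of(n,x)[:1]: print(n,k,np.round(d["point"],1),round(d["score"],2),atz(x,d["point"],.092 if n=="switch_tip" else 0))
E
```

```text
time: 48.2
ee_pos: [0.3713, 0.3086, 0.1561]
tcp_rot: [177.6, 31.3, 167.4]
switch_tip a [400.3 165.4] 0.42 [0.45825542 0.30888496 0.092     ]
switch_tip b [302.8 151.3] 0.63 [0.45685674 0.31080486 0.092     ]
switch_tip w [329.8 312.3] 0.82 [0.46115105 0.29947897 0.092     ]
switch_base a [399.1 193.8] 0.94 [0.47366247 0.30000266 0.        ]
switch_base b [308.4 176.6] 0.87 [0.47204861 0.31419476 0.        ]
switch_base w [329.3 230.5] 0.93 [0.48053218 0.30059964 0.        ]
```

View pics/w7.png

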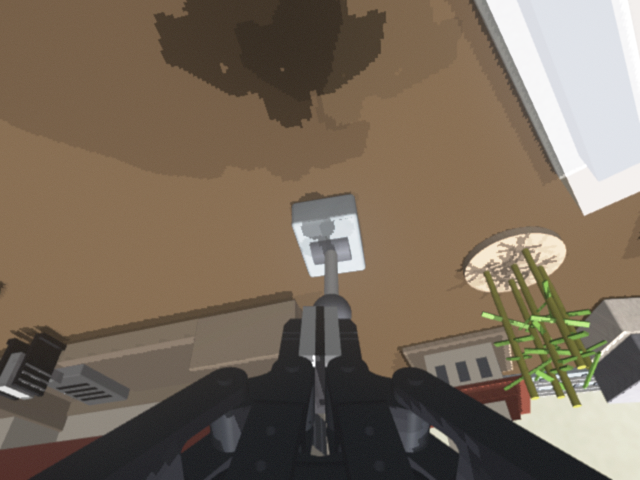

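```bash
python3 -m inch '[[0,-0.3,-4,0],[1,-0.3,-7.7,0],[3.5,-0.3,-7.7,0],[6,-0.3,-7.7,0],[8,-0.3,-7.7,0],[10,-0.3,-7.7,0],[11.5,-0.3,-7.7,0],[12.4,-0.3,-7.7,0]]' 0 20; python3 - <<'E'
from go import *
a=bot.camera("scene");b=bot.camera("side")
for n in("switch_tip","switch_base"):
    for k,x in (("a",a),("b",b)):
        for d in bot.landmark_of(n,x)[:1]: print(n,k,np.round(d["point"],1),round(d["score"],2),atz(x,d["point"],.092 if n=="switch_tip" else 0))
E
```

```text
time: 49.65
ee_pos: [0.4936, 0.302, 0.0794]
tcp_rot: [177.5, 30.9, 167.3]
wrist_force: [-84.1, -2.0, 41.8]
opening: 0.0001
grasp_force: 45.8
switch_tip a [416.1 175.8] 0.67 [0.51525416 0.30373394 0.092     ]
switch_tip b [324.9 150.4] 0.61 [0.51578638 0.30752908 0.092     ]
switch_base a [282.8 405.5] 0.73 [ 0.67551126 -0.35860192  0.        ]
switch_base b [313.3 179.7] 0.57 [0.48384994 0.29943014 0.        ]
```

```bash
python3 -m inch '[[-2,0,0,0],[-4,0,0.5,0],[-7,0,2,0],[-10,0,5,0],[-12,0,9,0],[-12,0,12,0],[-12,0,12,0],[-12,0,12,0]]' 0 20; python3 - <<'E'
from go import *
a=bot.camera("scene");b=bot.camera("side")
P={}
for n in("switch_tip","switch_base"):
    for k,x in (("a",a),("b",b)):
        for d in bot.landmark_of(n,x)[:1]: P[n+k]=d["point"];print(n,k,np.round(d["point"],1),round(d["score"],2),atz(x,d["point"],.092 if n=="switch_tip" else 0))
try: print(tri([(a,P["switch_tipa"]),(b,P["switch_tipb"])]))
except KeyError: pass
E
```

```text
time: 50.95
ee_pos: [0.3765, 0.3017, 0.2003]
tcp_rot: [177.4, 31.4, 167.0]
wrist_force: [-0.5, 0.0, -0.1]
opening: -0.0
grasp_force: 0.0
switch_tip a [417.7 176.6] 0.63 [0.52030253 0.30404913 0.092     ]
switch_tip b [375.2 222.5] 0.73 [0.59435655 0.0212669  0.092     ]
switch_base a [397.8 197.2] 0.78 [4.79366778e-01 2.86366003e-01 1.11022302e-16]
switch_base b [308.3 179.8] 0.59 [0.4700957  0.30070305 0.        ]
[0.59572446 0.09433772 0.16036455]
```

```bash
python3 - <<'E'
from go import *
from w import *
c=wcam();b=bot.camera("side")
for n in("switch_tip","switch_base"):
    for x in (c,b): print(n,[(np.round(d["point"],1).tolist(),round(d["score"],2),np.round(atz(x,d["point"],.092 if n=="switch_tip" else 0),4).tolist()) for d in bot.landmark_of(n,x)[:2]])
E
```

```text
switch_tip [([347.9, 294.3], 0.62, [0.5154, 0.3009, 0.092])]
switch_tip [([407.8, 261.0], 0.51, [0.6419, -0.1073, 0.092]), ([325.9, 153.6], 0.46, [0.5165, 0.2936, 0.092])]
switch_base [([333.2, 186.1], 0.67, [0.4761, 0.3012, 0.0])]
switch_base [([312.1, 179.5], 0.98, [0.4807, 0.3007, 0.0])]
```

```bash
python3 -c "
from workcell import bot
print(bot.job_done(), bot.get_obs()['time'])"
```

```text
the job is handed in; nothing more can be done
the job is handed in; nothing more can be done
```

I handed the job in at about 51 s; no verdict came back. By the last wrist view the pack sits released and level in the well, and the lever tip measures fully over (about 1.0 rad). I leaned the hand by driving the arm into its joint limits, the push on the lever peaked near 94 N at the wrist (limit 120 N), and I viewed 12 pictures against the limit of 10.

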